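Clamp a pipe in the jig with fingertip strokes on the wing screw

ROBOT

A 6-joint arm with a two-finger parallel gripper is mounted at the origin on the work surface. World frame = base frame: x ahead of the robot, y to its left, z up, the work surface at z = 0. Lengths are in m, angles in rad, forces in N, time in s.
With the tool pointing down it reaches from about 0.425 to 0.95 m from the base axis. Payload 3.5 kg.
Tool frame: the origin (TCP) lies at the very end of the fingers, on their centre line; the grasp point (between the pads) lies 19 mm behind it (ctrl.grip_point_offset is the distance from the TCP to the grasp point, in m); z points along the fingers, y is the line along which they close (so a half turn about z gives the same grasp; the last joint's range is limited). The gripper opens to 85 mm and grips with 20 to 120 N. Pads are 22 mm wide; open, the fingers measure 114 mm over their backs; the gripper's body (76 mm by 85 mm) begins 54 mm behind the grasp point. The pads swing forward as they close: fully open they stand 13 mm farther back than shut.
Start: joints at [1.018, 0.286, 1.577, -0, 1.279, -0.15], TCP at [0.265, 0.621, 0.231] pointing down, gripper open.
Joint ranges: [-2.77, 2.77], [-0.9, 2.22], [0.21, 2.48], [-1.53, 4.67], [0.24, 2.81], [-2.84, 2.84]. Speed limits (rad/s): [2.79, 2.79, 3.14, 3.14, 3.14, 3.14].

INTERFACE

Orientations are given as a unit quaternion [x, y, z, w].
In Python, from plant import ctrl gives the robot as it stands. The module is installed in compiled form; this text tells all that it offers.
- The arm moves only by the shell command python3 -m pendant 'ROWS' [OPENING] [FORCE]. ROWS is JSON, a list of rows, each an object of numbers: "dx", "dy", "dz": the shift along the tool's x, y, z in cm; "twist": the turn about the tool's z in degrees. A call has 1 to 10 rows; each row is the pose to reach, as a shift and turn from the pose commanded when the call began, along the tool's axes at that moment; what a row does not reach only later rows make up. A row lasts 1/8 s, in which the tool goes at most 62.5 mm and 10.7 degrees, less where a joint would pass 70% of its speed; a pose out of reach is approached as far as the arm can. A call with a gripper value outside its range is refused whole. OPENING is the opening in per cent of the stroke, from 0 (shut) to 100 (fully open), set as the call begins (- or left out, the last holds). The fingers move at their own pace and stop on an object; FORCE is the grip in N (left out, the last holds). Time passes only in rows, so rows that repeat a pose let the fingers close. It gives the time, the measured TCP pose, the force, the opening and the grip force at its end, in the units of the state.
- ctrl.get_state(): the state, without advancing time (a new reading comes with each control period).
- ctrl.read_camera(name): name is "scene" or "top" or "wrist"; returns a dict with "img" (384x512x3 uint8, red, green, blue), "depth" (384x512 float32, m along the optical axis (not along the pixel's ray), 0 where there is no reading), "camera_matrix" (3x3 intrinsics, pixels), "xyz" and "rotation" of the camera in the world; the wrist camera has in their place "tool_from_camera" (4x4, takes a point from camera to tool coordinates, whose origin is the TCP and whose axes are the flange's). Camera axes: x right, y up, looking along -z (the intrinsics and any distortion apply to the point x, -y, -z); pixel columns grow to the right and rows downward; lengths in m; the calibration is good to about 2 mm. A picture is of the moment at which its call begins: read the wrist's pose just before it.
- ctrl.sign_off(): hands the job in; it is judged then, once.
The state is a dict: "time": time; "qpos": joint angles; "dq": joint speeds; "joint_efforts": joint torques, N m; "eef_pos": TCP position; "tcp_rot": TCP orientation; "contact_force": force on the tool from outside, world axes, zero at the start; "wrist_torque": the same for the moment, N m; "opening": opening from 0.0 (shut) to 1.0 (fully open); "finger_force": force on a finger pad.
Only numpy, scipy, OpenCV 4.12 (cv2) and the standard library are available. Lean on these libraries where they do the work, as an engineer would, in place of code of your own. Each camera call takes 0.05 s, during which the arm holds its last target. There are 200 camera calls.

TASK

On the storeroom bench, push the copper pipe by its capped end along the clamping jig until its other end is right up against the end stop; then turn the loose wing screw clockwise (seen from above) by repeated fingertip strokes against its wings until it is screwed fully home on the pipe and turns no further. Only push with the fingertips: do not pinch the wings, take hold of the pipe or lift anything, leave the other things on the bench where they are, and end clear of everything.

Things in the scene. Friction and masses are not known exactly. Their poses are not given: they have to be found in the camera images.
- jig: fixed pipe clamping jig; dark base plate 120 (x) x 250 (y) x 14 mm. Origin: centre of its underside, right below the screw's axis; z up, y along the pipe, +y to the capped end. Pipe axis at x = 0, 55 mm above the table, held captive in two blue guide blocks (80 mm high, at y = +85 and -70 mm). Dark end stop, 84 mm high, at y = -105 to -119 mm.
- column_top (a point): centre of the top of the blue C-frame's column: in the jig's frame it fills x = -44 to -60 mm, y = -22 to +22 mm, up to 154 mm. It stands beside the wings: a finger going round the screw at the wings' tips meets it. From it an arm reaches over the pipe to x = +22 mm, y = -17 to +17 mm, its top 110 mm above the table.
- pipe (a joint): how far the pipe has been pushed along its guides towards jig -y, in m: 0 = drawn out, 0.070 = its far end against the end stop (hard stop). Slides with about 2 N of friction and stays where it is left.
- cap_face (a point): centre of the outer face of the black end cap (26 mm diameter, 10 mm long) on the pipe's jig +y end; this face is pushed towards jig -y. It lies 160 mm from the screw's axis when the pipe is home, up to 230 mm when drawn out; nothing of the jig is under it.
- wing_screw (a joint): turn of the wing screw in rad; grows clockwise seen from above. 7.0 = fully home (hard stop, pad on the pipe); starts between 0 and 2.5. At 0 (and multiples of pi) its two wings point along jig +y and -y. Goes down 8 mm a turn, takes about 0.04 N m (some 1.5 N on a wing), stays where it is left.
- hub_top (a point): centre of the top of the screw's hub (15 mm diameter), on the axis: 139 mm above the table when home, 148 mm at joint 0. Turns with the screw; y points along wing a. Two upright wings, level with it: each reaches from the hub to 40 mm from the axis, is 7 mm thick, and goes from 0 to 22 mm below this point; free air round them but for the column.
- wing_tip_a (a point): outer end of one wing, on its centre plane, 40 mm from the axis and 11 mm below the hub's top. Only the wings' flat sides that drive the screw clockwise are pushed; pressing both sides of the wings at once is a pinch
- wing_tip_b (a point): outer end of the other wing, opposite to wing a
- tube_mid (a point): point on the axis of the copper tube, 150 mm from the cap's inner face. The tube is 22 mm in diameter, 255 mm long; it is pushed by its cap, and not taken hold of.
- elbow: brass pipe elbow standing on the table, 48 mm high; bystander, origin at its underside
- tee: brass pipe tee, 44 mm high, 56 mm long; bystander, origin at its underside
- coupling: short copper coupling ring standing on end, 32 mm diameter, 34 mm high; bystander, origin at its underside
- paste_jar: white jar, 64 mm diameter, 62 mm high; bystander, origin at its underside
- carton: small red carton, 70 x 100 x 55 mm; bystander, origin at its underside
- sleeve: grey plastic sleeve standing on end, 48 mm diameter, 70 mm high; bystander, origin at its underside
- wrench: steel wrench, 180 mm long, lying flat; bystander, origin at its underside

How it is judged:
By the outcome, as a careful person would: the job done as asked, in the order asked, and still so for the second after the job is handed in, with the robot touching nothing.
It also fails if it takes over 58 s, if anything falls off the work surface, if the arm or the gripper's body presses on something with over 40 N, if the wrist force passes 120 N, or if a joint passes its speed limit or range.

## Working session

There is one attempt and no reset: what is moved stays moved. The work goes in short steps, Python scripts to look and compute and a shell command to move; the robot and the scene stay as the last step left them, time stands still between calls to the robot, and variables do not carry over. Pictures are saved under pics/ and viewed, at most 10 in all, crops included, and the job is handed in when it is done.

```bash
mkdir -p pics
cat > h.py <<'E'
import numpy as np, cv2
from plant import ctrl
from scipy.spatial.transform import Rotation as R
def pts(c):
    K=c["camera_matrix"]; d=c["depth"]; v,u=np.mgrid[:384,:512]
    p=np.stack([(u-K[0,2])/K[0,0]*d,-(v-K[1,2])/K[1,1]*d,-d],-1)
    rot=np.array(c["rotation"]); 
    if rot.shape!=(3,3): rot=R.from_quat(rot).as_matrix()
    return p@rot.T+np.array(c["xyz"])
E
python3 - <<'E'
from h import *
print(ctrl.get_state())
for n in("top","scene"):
    c=ctrl.read_camera(n); print({k:v for k,v in c.items() if k not in("img","depth")})
    cv2.imwrite(f"pics/{n}.png",c["img"][...,::-1]); np.savez(f"{n}.npz",**c)
E
```

```text
{'time': 0.0, 'qpos': array([ 1.01801698e+00,  2.87171766e-01,  1.57817952e+00, -2.07698949e-05,
        1.27863385e+00, -1.50052164e-01]), 'dq': array([ 0.00033643,  0.00010574, -0.00092037, -0.00130743,  0.00138937,
       -0.00036087]), 'joint_efforts': array([ 3.39486751e-04, -4.05983698e+01, -2.92625266e+01, -1.42186695e-04,
        5.82353459e-03, -1.42884147e-06]), 'eef_pos': array([0.26420744, 0.62041859, 0.22994177]), 'tcp_rot': array([ 2.00002469e-01,  9.79794663e-01, -1.12655809e-03, -4.02445810e-04]), 'contact_force': array([-0.86628929, -0.04751918,  0.37212479]), 'wrist_torque': array([0.02920795, 0.05288414, 0.01635074]), 'finger_force': 0.0, 'opening': 1.0033981052302618}
{'camera_matrix': array([[430.43681435,   0.        , 256.24904372],
       [  0.        , 430.43681435, 192.84900664],
       [  0.        ,   0.        ,   1.        ]]), 'xyz': array([0.26306583, 0.01356247, 1.52365346]), 'rotation': array([-0.06613006,  0.06182967,  0.70586699, -0.70253519])}
{'camera_matrix': array([[485.50339513,   0.        , 252.53268106],
       [  0.        , 485.50339513, 194.42950631],
       [  0.        ,   0.        ,   1.        ]]), 'xyz': array([1.50096481, 0.12131419, 1.1461036 ]), 'rotation': array([0.25397366, 0.27273454, 0.69153972, 0.61877788])}
```

View pics/top.png

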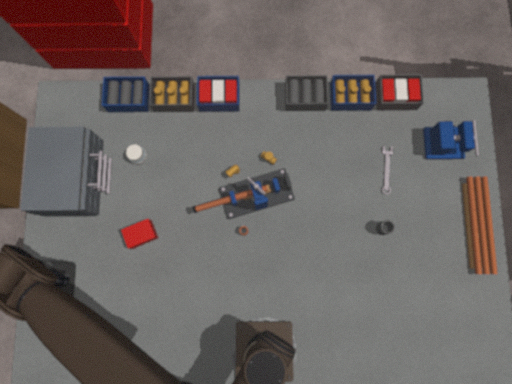

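View pics/scene.png

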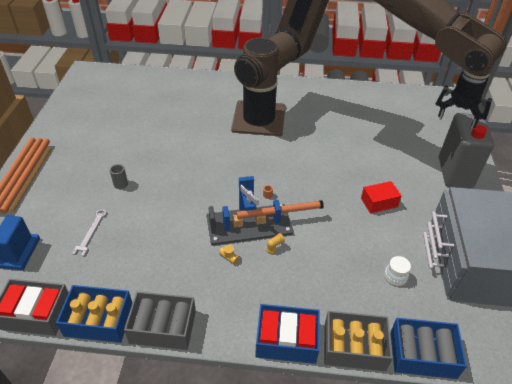

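Top view: jig at about (257,194), cap at (191,210), column towards the robot at (260,201), wing at (257,186). Next I'll zoom in and get 3D points.

Run:
```python
from h import *
out=[]
for n,(x0,y0,w,h) in(("top",(180,145,130,100)),("scene",(195,165,140,108))):
    c=dict(np.load(f"{n}.npz")); P=pts(c); im=c["img"]
    cr=cv2.resize(im[y0:y0+h,x0:x0+w],(400,300),interpolation=cv2.INTER_CUBIC); out.append(cr)
    hsv=cv2.cvtColor(im,cv2.COLOR_RGB2HSV); H,S,V=cv2.split(hsv)
    roi=np.zeros((384,512),bool); roi[y0:y0+h,x0:x0+w]=1
    z=P[...,2]
    print(n,"table z",np.median(z[roi]))
    for nm,m in(("blue",(H>100)&(H<125)&(S>120)),("copper",(H>3)&(H<14)&(S>120)),("hi>.12",z>.115),("dark",(V<45))):
        m=m&roi&(c["depth"]>0); q=P[m]; 
        if len(q): print(nm,m.sum(),q.mean(0).round(3),q.min(0).round(3),q.max(0).round(3))
    # raised points listing
    if n=="top":
        v,u=np.where(roi&(z>.1))
        for a,b in zip(v,u): print(b,a,P[a,b].round(3),im[a,b],end=";")
cv2.imwrite("pics/z1.png",np.hstack(out)[...,::-1])
```

```text
top table z 0.0014088578348635528
blue 261 [0.518 0.012 0.108] [ 0.478 -0.056  0.049] [0.58  0.112 0.16 ]
copper 292 [0.508 0.123 0.064] [ 0.409 -0.016  0.012] [0.56  0.232 0.073]
hi>.12 170 [0.514 0.014 0.144] [ 0.478 -0.014  0.115] [0.569 0.048 0.16 ]
dark 4 [ 0.571 -0.08   0.032] [ 0.551 -0.086  0.01 ] [ 0.582 -0.076  0.044]
205 146 [0.263 0.014 1.524] [120 119 117];280 146 [0.263 0.014 1.524] [122 124 119];211 149 [0.263 0.014 1.524] [123 127 122];260 150 [0.263 0.014 1.524] [114 116 116];299 150 [0.263 0.014 1.524] [124 123 125];309 150 [0.263 0.014 1.524] [120 121 122];193 153 [0.263 0.014 1.524] [125 126 123];241 153 [0.263 0.014 1.524] [120 118 117];252 153 [0.263 0.014 1.524] [124 123 120];194 155 [0.263 0.014 1.524] [116 113 113];284 155 [0.263 0.014 1.524] [116 118 113];225 160 [0.263 0.014 1.524] [122 123 118];259 162 [0.263 0.014 1.524] [115 118 117];284 164 [0.263 0.014 1.524] [118 122 117];195 165 [0.263 0.014 1.524] [119 118 115];267 168 [0.263 0.014 1.524] [116 118 117];207 175 [0.263 0.014 1.524] [126 124 121];292 176 [0.263 0.014 1.524] [121 121 120];248 177 [0.568
[... 12929 characters left out ...]
];251 210 [0.263 0.014 1.524] [63 64 66];214 214 [0.263 0.014 1.524] [114 116 112];307 220 [0.263 0.014 1.524] [120 123 119];307 223 [0.263 0.014 1.524] [116 117 114];193 224 [0.263 0.014 1.524] [117 119 117];253 227 [0.263 0.014 1.524] [116 117 116];234 238 [0.263 0.014 1.524] [119 121 119];249 240 [0.263 0.014 1.524] [122 123 120];262 244 [0.263 0.014 1.524] [119 119 119];scene table z 0.0005399516070019317
blue 580 [0.531 0.021 0.09 ] [ 0.481 -0.054  0.016] [0.585 0.118 0.157]
copper 581 [0.501 0.103 0.055] [ 0.39  -0.011  0.002] [0.561 0.236 0.072]
hi>.12 317 [0.517 0.017 0.139] [ 0.477 -0.011  0.115] [0.571 0.052 0.157]
dark 11 [0.485 0.239 0.064] [0.475 0.237 0.054] [0.49  0.242 0.069]
```

View pics/z1.png

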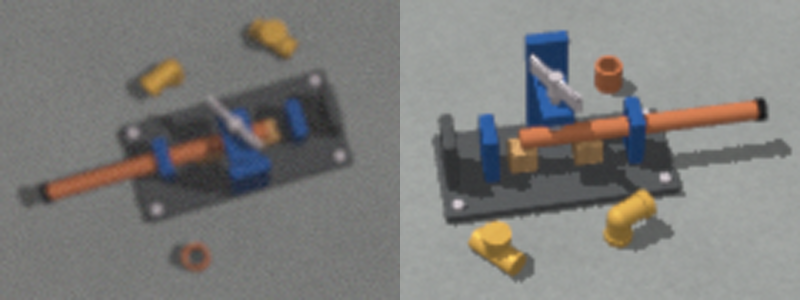

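The crops show the pipe running to the black cap at scene (322,205), the silver wings oblique over the arm, and the column behind them. Now I'll fit the jig's frame.

Run:
```python
from h import *
for n,(x0,y0,w,h) in(("top",(180,145,130,100)),("scene",(195,165,140,108))):
    c=dict(np.load(f"{n}.npz")); P=pts(c); im=c["img"]
    H,S,V=cv2.split(cv2.cvtColor(im,cv2.COLOR_RGB2HSV)); z=P[...,2]
    roi=np.zeros((384,512),bool); roi[y0:y0+h,x0:x0+w]=1; roi&=(c["depth"]>0)
    q=P[roi&(H>3)&(H<14)&(S>120)&(z>.05)&(z<.08)&(P[...,1]>.1)]
    vx,vy,px,py=cv2.fitLine(q[:,:2].astype(np.float32),cv2.DIST_HUBER,0,.01,.01).ravel()
    if vy<0: vx,vy=-vx,-vy
    jy=np.array([vx,vy]); jx=np.array([vy,-vx]); p0=np.array([px,py])
    wg=P[roi&(S<45)&(z>.137)&(z<.16)][:,:2]
    r=cv2.minAreaRect((wg*1000).astype(np.float32))
    col=P[roi&(H>100)&(H<125)&(S>100)&(z>.147)&(z<.162)][:,:2]; rc=cv2.minAreaRect((col*1000).astype(np.float32))
    wl=cv2.fitLine(wg.astype(np.float32),cv2.DIST_HUBER,0,.01,.01).ravel()
    cap=P[roi&(V<70)&(P[...,1]>.2)&(z>.04)&(z<.08)]
    print(n,"jig yaw",np.degrees(np.arctan2(-vx,vy)),"pipe thru",p0,"wing",r,np.degrees(np.arctan2(wl[1],wl[0])),"col",rc)
    hub=np.array(r[0])/1000; cc=np.array(rc[0])/1000
    print("hub off axis",(hub-p0)@jx,"col-hub",(cc-hub)@jx,(cc-hub)@jy,"cap extents",len(cap),((cap[:,:2]-hub)@jy).min(),((cap[:,:2]-hub)@jy).max(),((cap[:,:2]-p0)@jx).mean(),cap[:,2].mean())
```

```text
top jig yaw 16.674532 pipe thru [0.49375996 0.17118353] wing ((539.1260375976562, 21.33254623413086), (79.25061798095703, 11.544488906860352), 46.584896087646484) 44.865776 col ((490.6786193847656, 6.528484344482422), (16.638347625732422, 41.591678619384766), 15.259177207946777)
hub off axis 0.0004609882466766177 col-hub -0.050658009409775266 -0.000280305764285021 cap extents 8 0.22108117294279594 0.22631266541614198 0.00048247812310906 0.06737380341442106
scene jig yaw 15.623828 pipe thru [0.50150704 0.17194913] wing ((540.4378051757812, 25.156814575195312), (77.99256896972656, 14.996065139770508), 46.35948181152344) 45.47767 col ((492.31915283203125, 9.144620895385742), (18.87863540649414, 41.3492431640625), 8.750981330871582)
hub off axis -0.002041870244329575 col-hub -0.05065311044880151 -0.002461219119143277 cap extents 16 0.21605802299116858 0.22556074789805203 0.0005404815330387934 0.06304784897647937
```

```bash
cat >> h.py <<'E'
yaw=np.radians(16); JX=np.array([np.cos(yaw),np.sin(yaw),0]); JY=np.array([-np.sin(yaw),np.cos(yaw),0])
HUB=np.array([.539,.0215,0])
def rel(jx,jy,z):
    "shift in cm along the tool axes to a jig-frame point, and twist to tool y = jig y"
    s=ctrl.get_state(); T=R.from_quat(s["tcp_rot"]).as_matrix()
    t=HUB+jx*JX+jy*JY+[0,0,z]
    a=np.degrees(np.arctan2(JY@T[:,0],JY@T[:,1]))
    return (T.T@(t-s["eef_pos"])*100).round(2), round(float(a),1)
def jp():
    s=ctrl.get_state(); d=s["eef_pos"]-HUB
    return np.round([d@JX,d@JY,d[2]],4), s["contact_force"].round(1), round(s["time"],2)
E
python3 - <<'E'
from h import *
print(rel(0,.262,.2),rel(0,.262,.047),jp())
E
```

```text
(array([-32.24, -23.99,   3.04]), 39.1) (array([-32.24, -23.95,  18.34]), 39.1) (array([-0.099 ,  0.6515,  0.23  ]), array([ 0.9, -1.4,  0.5]), 0.1)
```

```bash
python3 -m pendant '[{"dx":-4.6,"dy":-3.4,"dz":0.4,"twist":-8},{"dx":-9.2,"dy":-6.8,"dz":0.8,"twist":-16},{"dx":-13.8,"dy":-10.2,"dz":1.3,"twist":-24},{"dx":-18.4,"dy":-13.7,"dz":1.7,"twist":-32},{"dx":-23,"dy":-17.1,"dz":2.2,"twist":-39},{"dx":-27.6,"dy":-20.5,"dz":2.6,"twist":-39},{"dx":-32.2,"dy":-24,"dz":3,"twist":-39},{"dx":-32.2,"dy":-24,"dz":3,"twist":-39},{"dx":-32.2,"dy":-24,"dz":3,"twist":-39}]' 0
python3 -c "
from h import *
print(jp(),rel(0,.262,.047))
s=ctrl.get_state();c=ctrl.read_camera('wrist');np.savez('w1.npz',p=s['eef_pos'],q=s['tcp_rot'],**c);cv2.imwrite('pics/w1.png',c['img'][...,::-1])"
```

```text
time: 1.23
eef_pos: [0.4664, 0.2741, 0.201]
tcp_rot: [-0.138, 0.99, 0.0, -0.0]
contact_force: [-0.0, 0.0, -0.5]
opening: -0.002
finger_force: 0.0
(array([-2.000e-04,  2.628e-01,  2.010e-01]), array([-0. ,  0. , -0.5]), 1.23) (array([-0.03, -0.09, 15.4 ]), 0.1)
```

View pics/w1.png

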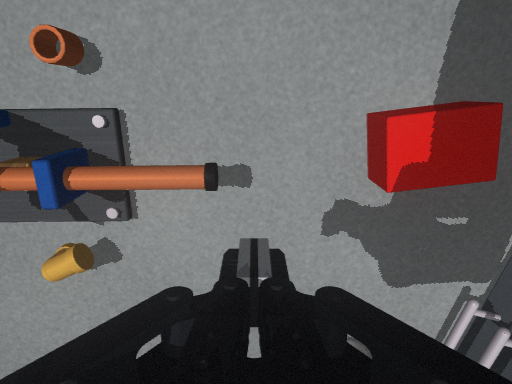

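Cap's outer face at (217,177), level with the tool axis, clear of the fingertips at (255,258); the pipe is parallel to the tool's y.

```bash
cat >> h.py <<'E'
def wray(f,u,v,z):
    c=np.load(f) if isinstance(f,str) else f
    K=c["camera_matrix"]; M=c["tool_from_camera"]; T=R.from_quat(c["q"]).as_matrix()
    d=T@M[:3,:3]@np.array([(u-K[0,2])/K[0,0],-(v-K[1,2])/K[1,1],-1]); o=c["p"]+T@M[:3,3]
    w=o+d*(z-o[2])/d[2]-HUB
    return np.round([w@JX,w@JY,z],4)
E
python3 -c "
from h import *
print(wray('w1.npz',217,177,.055),wray('w1.npz',130,190,.055),'corners',wray('w1.npz',119,109,.014),wray('w1.npz',131,222,.014), wray('w1.npz',98,121,.014))"
python3 -m pendant '[{"dz":5},{"dz":10},{"dz":14},{"dz":15.4},{"dz":15.4}]'
```

```text
[-0.0023  0.2279  0.055 ] [0.01   0.1469 0.055 ] corners [-0.0608  0.1294  0.014 ] [0.0586 0.1276 0.014 ] [-0.0493  0.1071  0.014 ]$[0]: bad value
```

```bash
python3 -m pendant '[{"dx":0,"dy":0,"dz":5,"twist":0},{"dx":0,"dy":0,"dz":10,"twist":0},{"dx":0,"dy":0,"dz":14,"twist":0},{"dx":0,"dy":0,"dz":15.4,"twist":0},{"dx":0,"dy":0,"dz":15.4,"twist":0}]'
```

```text
time: 1.9
eef_pos: [0.4661, 0.2748, 0.0471]
tcp_rot: [-0.139, 0.99, -0.0, -0.001]
contact_force: [-0.3, -0.1, -0.4]
opening: -0.002
finger_force: 0.0
```

```bash
python3 -m pendant '[{"dx":0,"dy":-1,"dz":0,"twist":0},{"dx":0,"dy":-2,"dz":0,"twist":0},{"dx":0,"dy":-3,"dz":0,"twist":0},{"dx":0,"dy":-4,"dz":0,"twist":0},{"dx":0,"dy":-5,"dz":0,"twist":0},{"dx":0,"dy":-6,"dz":0,"twist":0},{"dx":0,"dy":-7,"dz":0,"twist":0},{"dx":0,"dy":-7.6,"dz":0,"twist":0},{"dx":0,"dy":-8,"dz":0,"twist":0}]'
python3 -c "
from h import *
print(jp())"
```

```text
time: 3.02
eef_pos: [0.4888, 0.1966, 0.0472]
tcp_rot: [-0.138, 0.99, 0.0, -0.0]
contact_force: [0.5, 2.0, 1.5]
opening: -0.001
finger_force: 1.1
(array([-0.    ,  0.1822,  0.0472]), array([0.5, 2. , 1.5]), 3.02)
```

Pushing with about 2 N. I'll continue in small steps until the force rises.

```bash
python3 -m pendant '[{"dx":0,"dy":-0.2,"dz":0,"twist":0},{"dx":0,"dy":-0.4,"dz":0,"twist":0},{"dx":0,"dy":-0.6,"dz":0,"twist":0},{"dx":0,"dy":-0.7,"dz":0,"twist":0}]';python3 -c "
from h import *
print(jp())"
```

```text
time: 3.52
eef_pos: [0.4905, 0.1903, 0.0472]
tcp_rot: [-0.139, 0.99, 0.0, -0.0]
contact_force: [0.9, 2.4, 0.3]
opening: 0.002
finger_force: 1.0
(array([-1.000e-04,  1.756e-01,  4.720e-02]), array([0.9, 2.4, 0.3]), 3.52)
```

```bash
python3 -m pendant '[{"dx":0,"dy":-0.15,"dz":0,"twist":0},{"dx":0,"dy":-0.3,"dz":0,"twist":0},{"dx":0,"dy":-0.3,"dz":0,"twist":0}]';python3 -c "
from h import *
print(jp())"
```

```text
time: 3.9
eef_pos: [0.4908, 0.1893, 0.0473]
tcp_rot: [-0.138, 0.99, 0.002, -0.0]
contact_force: [-0.5, 9.3, 0.0]
opening: 0.002
finger_force: 4.6
(array([-1.000e-04,  1.746e-01,  4.730e-02]), array([-0.5,  9.3,  0. ]), 3.9)
```

```bash
python3 -m pendant '[{"dx":0,"dy":-0.2,"dz":0,"twist":0},{"dx":0,"dy":-0.3,"dz":0,"twist":0},{"dx":0,"dy":-0.3,"dz":0,"twist":0}]';python3 -c "
from h import *
print(jp())"
```

```text
time: 4.28
eef_pos: [0.4909, 0.1891, 0.0474]
tcp_rot: [-0.137, 0.991, 0.005, -0.0]
contact_force: [-1.4, 19.1, 0.3]
opening: -0.001
finger_force: 9.6
(array([-1.000e-04,  1.744e-01,  4.740e-02]), array([-1.4, 19.1,  0.3]), 4.28)
```

```bash
python3 -m pendant '[{"dx":0,"dy":1.5,"dz":0,"twist":0},{"dx":0,"dy":2.5,"dz":-1,"twist":0},{"dx":0,"dy":2.5,"dz":-6,"twist":0},{"dx":0,"dy":1,"dz":-12,"twist":0},{"dx":-1,"dy":-2,"dz":-17,"twist":0},{"dx":-2,"dy":-7,"dz":-20,"twist":0},{"dx":-3,"dy":-12,"dz":-20,"twist":0},{"dx":-4,"dy":-17,"dz":-20,"twist":0},{"dx":-4,"dy":-17,"dz":-20,"twist":0},{"dx":-4,"dy":-17,"dz":-20,"twist":0}]'
python3 -c "
from h import *
print(jp())
s=ctrl.get_state();c=ctrl.read_camera('wrist');np.savez('w2.npz',p=s['eef_pos'],q=s['tcp_rot'],**c);cv2.imwrite('pics/w2.png',c['img'][...,::-1])"
```

```text
time: 5.52
eef_pos: [0.5768, 0.032, 0.2473]
tcp_rot: [-0.138, 0.99, 0.0, -0.001]
contact_force: [0.5, -0.2, 0.1]
opening: -0.001
finger_force: 0.0
(array([ 0.0392, -0.0003,  0.2473]), array([ 0.5, -0.2,  0.1]), 5.53)
```

View pics/w2.png

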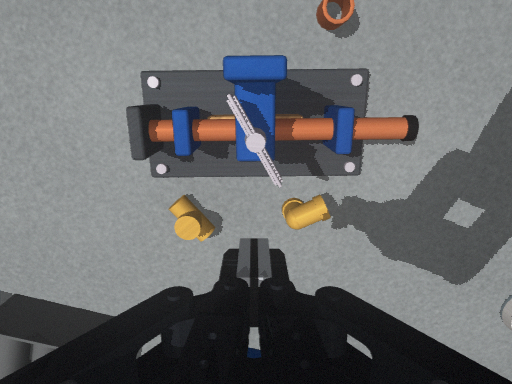

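Pipe end sits at the dark stop (150,130); hub at (255,142), wing tips at (230,96) and (281,184), cap at (412,127).

```bash
python3 -c "
from h import *
f='w2.npz'
a,b,h=wray(f,230,96,.147),wray(f,281,184,.147),wray(f,255,142,.147)
print(a,b,h,np.linalg.norm(a-b),np.degrees(np.arctan2(*(b-a)[1::-1])),'col',wray(f,224,57,.154),wray(f,286,78,.154),'cap',wray(f,418,127,.055),'base',wray(f,142,72,.014),wray(f,367,70,.014),wray(f,359,175,.014),wray(f,151,177,.014))
c=np.load(f);print(c['tool_from_camera'].round(3))"
```

```text
[-0.0342 -0.0185  0.147 ] [0.0312 0.0194 0.147 ] [-0.0013 -0.0007  0.147 ] 0.07558816044857819 30.09275097087146 col [-0.0593 -0.0215  0.154 ] [-0.046   0.0205  0.154 ] cap [-0.0029  0.1649  0.055 ] base [-0.0581 -0.1226  0.014 ] [-0.0597  0.1211  0.014 ] [0.0573 0.1235 0.014 ] [ 0.0593 -0.1241  0.014 ]
[[ 0.     0.955  0.297  0.076]
 [ 1.    -0.     0.    -0.001]
 [ 0.     0.297 -0.955 -0.142]
 [ 0.     0.     0.     1.   ]]
```

```bash
cat >> h.py <<'E'
def fc(phi,clr=0,r=.025,ox=-.001,oy=0.):
    p=np.radians(phi); c,s=np.cos(p),np.sin(p); d=.0035+abs(s)*.011+abs(c)*.0145+clr
    return np.array([r*c-s*d+ox, r*s+c*d+oy])
def show(phis,z,clr=0):
    for p in phis: t=fc(p,clr); print(p,rel(*t,z)[0])
E
python3 -c "
from h import *
show([30],.17,.008);show([30],.12,.008);show([30,15,1,-15,-30,-45,-60,-75,-90],.12);show([-90],.12,.01);show([90],.165,.007)"
```

```text
30 [3.34 3.77 7.74]
30 [ 3.34  3.77 12.74]
30 [ 2.94  3.08 12.73]
15 [ 2.14  2.58 12.73]
1 [ 1.56  1.83 12.73]
-15 [ 1.08  1.28 12.73]
-30 [ 0.78  0.58 12.73]
-45 [ 0.73 -0.28 12.73]
-60 [ 1.02 -1.19 12.73]
-75 [ 1.65 -1.99 12.73]
-90 [ 2.57 -2.54 12.73]
-90 [ 1.57 -2.54 12.73]
90 [6.18 2.46 8.24]
```

```bash
python3 -m pendant '[{"dx":1.7,"dy":1.9,"dz":4,"twist":0},{"dx":3.3,"dy":3.8,"dz":7.7,"twist":0},{"dx":3.3,"dy":3.8,"dz":10.5,"twist":0},{"dx":3.3,"dy":3.8,"dz":12.7,"twist":0},{"dx":3.3,"dy":3.8,"dz":12.7,"twist":0},{"dx":2.9,"dy":3.1,"dz":12.7,"twist":0}]'; python3 -c "
from h import *
print(jp());show([30,15,1,-15,-30,-45,-60,-75,-90],.12);show([-90],.12,.01);show([-90],.165,.01);show([90],.165,.007)"
```

```text
time: 6.32
eef_pos: [0.5413, 0.0546, 0.1214]
tcp_rot: [-0.139, 0.99, -0.0, 0.001]
contact_force: [-0.4, -0.5, 0.1]
opening: 0.003
finger_force: 0.0
(array([0.0113, 0.0312, 0.1214]), array([-0.4, -0.5,  0.1]), 6.33)
30 [ 0.15 -0.    0.14]
15 [-0.65 -0.5   0.14]
1 [-1.23 -1.26  0.15]
-15 [-1.71 -1.8   0.15]
-30 [-2.01 -2.5   0.15]
-45 [-2.05 -3.36  0.15]
-60 [-1.77 -4.27  0.15]
-75 [-1.14 -5.07  0.15]
-90 [-0.21 -5.62  0.15]
-90 [-1.21 -5.62  0.15]
-90 [-1.22 -5.62 -4.35]
90 [ 3.38 -0.62 -4.36]
```

```bash
python3 -m pendant '[{"dx":-0.8,"dy":-0.5,"dz":0,"twist":0},{"dx":-1.4,"dy":-1.3,"dz":0,"twist":0},{"dx":-1.85,"dy":-1.8,"dz":0,"twist":0},{"dx":-2.15,"dy":-2.5,"dz":0,"twist":0},{"dx":-2.2,"dy":-3.4,"dz":0,"twist":0},{"dx":-1.9,"dy":-4.3,"dz":0,"twist":0},{"dx":-1.3,"dy":-5.1,"dz":0,"twist":0},{"dx":-0.35,"dy":-5.6,"dz":0,"twist":0},{"dx":-0.35,"dy":-5.6,"dz":0,"twist":0}]'; python3 -c "
from h import *
print(jp());c=ctrl.read_camera('scene');cv2.imwrite('pics/s2.png',cv2.resize(c['img'][130:270,170:350],(720,560))[...,::-1])"
```

```text
time: 7.45
eef_pos: [0.559, 0.0001, 0.1204]
tcp_rot: [-0.138, 0.99, -0.0, -0.0]
contact_force: [0.5, -0.1, -0.4]
opening: 0.0
finger_force: 0.0
(array([ 0.0133, -0.0261,  0.1204]), array([ 0.5, -0.1, -0.4]), 7.45)
```

View pics/s2.png

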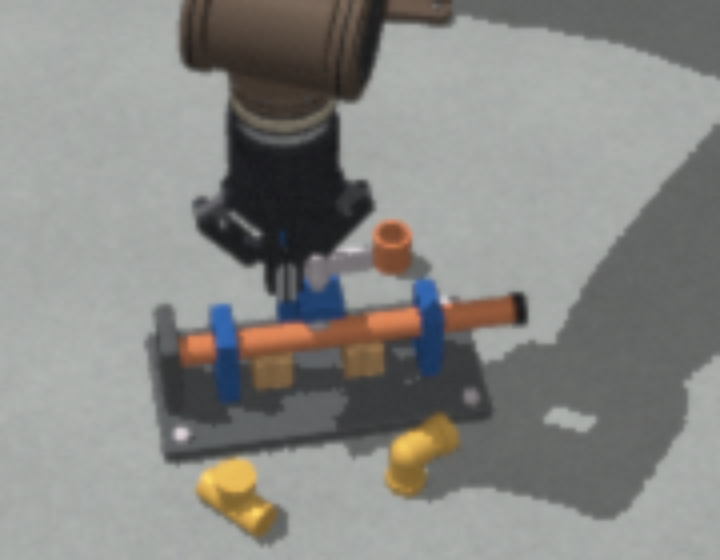

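The wing turned: the other wing (330–370,262) now points along jig +y, and the pipe end is still at the stop. Next comes the return to start stroke 2.

```bash
python3 -m pendant '[{"dx":-1.1,"dy":0,"dz":0,"twist":0},{"dx":-1.1,"dy":0,"dz":-2.5,"twist":0},{"dx":-1.1,"dy":0,"dz":-5,"twist":0},{"dx":1.2,"dy":2.6,"dz":-5,"twist":0},{"dx":3.6,"dy":5.1,"dz":-5,"twist":0},{"dx":3.6,"dy":5.1,"dz":-5,"twist":0},{"dx":3.6,"dy":5.1,"dz":-2.5,"twist":0},{"dx":3.6,"dy":5.1,"dz":0,"twist":0},{"dx":3.6,"dy":5.1,"dz":0,"twist":0}]'; python3 -c "
from h import *
print(jp());show([90,75,60,45,30,15,1,-15,-30,-45,-60,-75,-90],.12)"
```

```text
time: 8.62
eef_pos: [0.5105, 0.0401, 0.1184]
tcp_rot: [-0.138, 0.99, 0.0, -0.002]
contact_force: [-0.1, -0.1, 0.1]
opening: -0.003
finger_force: 0.0
(array([-0.0223,  0.0257,  0.1184]), array([-0.1, -0.1,  0.1]), 8.62)
90 [-0.68 -0.07 -0.16]
75 [-1.05  0.31 -0.16]
60 [-1.62  0.61 -0.16]
45 [-2.37  0.72 -0.17]
30 [-3.22  0.55 -0.17]
15 [-4.02  0.05 -0.17]
1 [-4.6  -0.7  -0.18]
-15 [-5.07 -1.25 -0.18]
-30 [-5.38 -1.95 -0.18]
-45 [-5.42 -2.81 -0.18]
-60 [-5.14 -3.72 -0.18]
-75 [-4.51 -4.52 -0.18]
-90 [-3.59 -5.07 -0.18]
```

```bash
python3 -m pendant '[{"dx":-0.7,"dy":0,"dz":0,"twist":0},{"dx":-1.05,"dy":0.3,"dz":0,"twist":0},{"dx":-1.6,"dy":0.6,"dz":0,"twist":0},{"dx":-2.4,"dy":0.7,"dz":0,"twist":0},{"dx":-3.2,"dy":0.55,"dz":0,"twist":0},{"dx":-4,"dy":0.05,"dz":0,"twist":0},{"dx":-4.6,"dy":-0.7,"dz":0,"twist":0},{"dx":-5.1,"dy":-1.25,"dz":0,"twist":0},{"dx":-5.4,"dy":-1.95,"dz":0,"twist":0},{"dx":-5.4,"dy":-2.8,"dz":0,"twist":0}]' && python3 -m pendant '[{"dx":0.3,"dy":-0.9,"dz":0,"twist":0},{"dx":0.9,"dy":-1.7,"dz":0,"twist":0},{"dx":1.8,"dy":-2.3,"dz":0,"twist":0},{"dx":1.8,"dy":-2.3,"dz":0,"twist":0}]'; python3 -c "
from h import *
print(jp());c=ctrl.read_camera('scene');cv2.imwrite('pics/s3.png',cv2.resize(c['img'][130:270,170:350],(720,560))[...,::-1])"
```

```text
time: 9.88
eef_pos: [0.5712, 0.0276, 0.1205]
tcp_rot: [-0.139, 0.99, -0.0, 0.0]
contact_force: [0.1, 1.1, 0.2]
opening: -0.004
finger_force: 0.7
time: 10.38
eef_pos: [0.5591, -0.0, 0.1205]
tcp_rot: [-0.138, 0.99, -0.0, -0.0]
contact_force: [-0.0, 0.8, -1.0]
opening: -0.002
finger_force: 0.0
(array([ 0.0134, -0.0262,  0.1205]), array([-0. ,  0.8, -1. ]), 10.38)
```

View pics/s3.png

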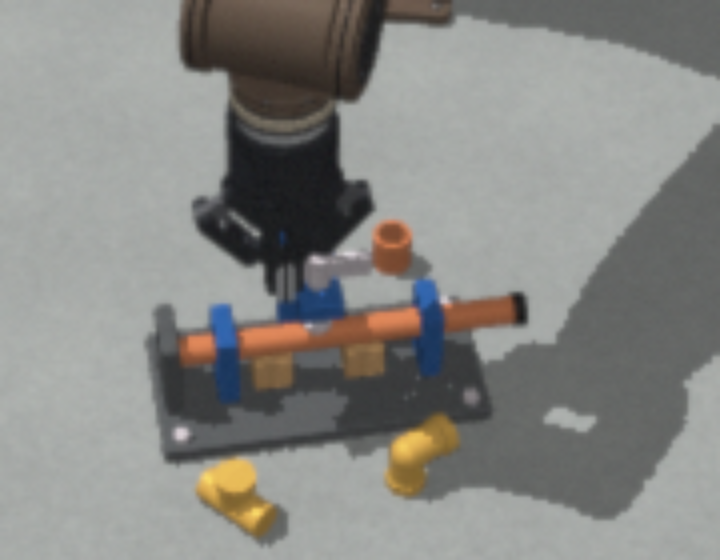

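Stroke 2 worked: the wing (365,262) is along +y again, lower, and the screw's pad is visible just above the pipe. Stroke 3 needs the last ~41°.

```bash
python3 -m pendant '[{"dx":-1.1,"dy":0,"dz":0,"twist":0},{"dx":-1.1,"dy":0,"dz":-2.5,"twist":0},{"dx":-1.1,"dy":0,"dz":-5,"twist":0},{"dx":1.2,"dy":2.6,"dz":-5,"twist":0},{"dx":3.6,"dy":5.1,"dz":-5,"twist":0},{"dx":3.6,"dy":5.1,"dz":-5,"twist":0},{"dx":3.6,"dy":5.1,"dz":-2.5,"twist":0},{"dx":3.6,"dy":5.1,"dz":0,"twist":0},{"dx":3.6,"dy":5.1,"dz":0,"twist":0}]' && python3 -m pendant '[{"dx":-0.7,"dy":0,"dz":0,"twist":0},{"dx":-1.05,"dy":0.3,"dz":0,"twist":0},{"dx":-1.6,"dy":0.6,"dz":0,"twist":0},{"dx":-1.9,"dy":0.65,"dz":0,"twist":0},{"dx":-1.9,"dy":0.65,"dz":0,"twist":0}]'; python3 -c "
from h import *
print(jp());show([55,50,45,40,35],.12)"
```

```text
time: 11.55
eef_pos: [0.5105, 0.0401, 0.1184]
tcp_rot: [-0.139, 0.99, 0.0, -0.002]
contact_force: [0.7, 1.1, 0.4]
opening: -0.001
finger_force: 0.0
time: 12.18
eef_pos: [0.5282, 0.052, 0.1207]
tcp_rot: [-0.139, 0.99, 0.0, 0.001]
contact_force: [0.0, 0.3, -0.2]
opening: -0.002
finger_force: 0.1
(array([-0.002 ,  0.0323,  0.1207]), array([ 0. ,  0.3, -0.2]), 12.18)
55 [0.17 0.02 0.07]
50 [-0.08  0.06  0.08]
45 [-0.34  0.07  0.08]
40 [-0.62  0.04  0.08]
35 [-0.9  -0.01  0.08]
```

Around φ≈52. Now small steps until the force rises.

```bash
python3 -m pendant '[{"dx":-0.1,"dy":0,"dz":0,"twist":0},{"dx":-0.2,"dy":0,"dz":0,"twist":0},{"dx":-0.3,"dy":0,"dz":0,"twist":0},{"dx":-0.35,"dy":0,"dz":0,"twist":0},{"dx":-0.35,"dy":0,"dz":0,"twist":0}]'; python3 -c "
from h import *
print(jp());show([50,45,40,35],.12)"
```

```text
time: 12.8
eef_pos: [0.5308, 0.0525, 0.1202]
tcp_rot: [-0.138, 0.99, -0.0, -0.0]
contact_force: [-2.0, -0.4, 0.9]
opening: -0.005
finger_force: 0.8
(array([0.0007, 0.0321, 0.1202]), array([-2. , -0.4,  0.9]), 12.8)
50 [0.19 0.07 0.02]
45 [-0.08  0.08  0.02]
40 [-0.35  0.06  0.02]
35 [-0.64  0.    0.02]
```

```bash
python3 -m pendant '[{"dx":-0.15,"dy":-0.05,"dz":0,"twist":0},{"dx":-0.25,"dy":-0.1,"dz":0,"twist":0},{"dx":-0.25,"dy":-0.1,"dz":0,"twist":0}]'; python3 -c "
from h import *
print(jp())"
```

```text
time: 13.18
eef_pos: [0.533, 0.0524, 0.12]
tcp_rot: [-0.138, 0.99, 0.0, -0.001]
contact_force: [-4.2, -0.4, 1.6]
opening: 0.003
finger_force: 1.8
(array([0.0027, 0.0314, 0.12  ]), array([-4.2, -0.4,  1.6]), 13.18)
```

```bash
python3 -m pendant '[{"dx":-0.15,"dy":-0.1,"dz":0,"twist":0},{"dx":-0.3,"dy":-0.2,"dz":0,"twist":0},{"dx":-0.3,"dy":-0.2,"dz":0,"twist":0}]'; python3 -c "
from h import *
print(jp())"
```

```text
time: 13.55
eef_pos: [0.5335, 0.0522, 0.1197]
tcp_rot: [-0.138, 0.99, 0.002, -0.005]
contact_force: [-13.5, 1.2, 6.1]
opening: -0.002
finger_force: 6.2
(array([0.0032, 0.031 , 0.1197]), array([-13.5,   1.2,   6.1]), 13.55)
```

Force rises sharply without motion, so this looks like the hard stop. I'll back off, lift and check from the wrist camera.

```bash
python3 -m pendant '[{"dx":1.4,"dy":1.2,"dz":0,"twist":0},{"dx":1.4,"dy":1.2,"dz":-1,"twist":0},{"dx":1.4,"dy":1.2,"dz":-5,"twist":0},{"dx":-1,"dy":-1,"dz":-9,"twist":0},{"dx":-3.1,"dy":-2.8,"dz":-12.7,"twist":0},{"dx":-3.1,"dy":-2.8,"dz":-12.7,"twist":0},{"dx":-3.1,"dy":-2.8,"dz":-12.7,"twist":0}]'
python3 -c "
from h import *
print(jp())
s=ctrl.get_state();c=ctrl.read_camera('wrist');np.savez('w3.npz',p=s['eef_pos'],q=s['tcp_rot'],**c);cv2.imwrite('pics/w3.png',c['img'][...,::-1])"
```

```text
time: 14.42
eef_pos: [0.5747, 0.0327, 0.2473]
tcp_rot: [-0.138, 0.99, 0.0, 0.0]
contact_force: [0.3, 1.0, -1.0]
opening: 0.001
finger_force: 0.0
(array([0.0374, 0.0009, 0.2473]), array([ 0.3,  1. , -1. ]), 14.43)
```

View pics/w3.png

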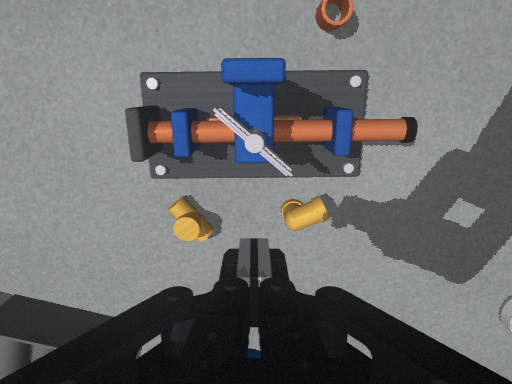

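Wing tips at about (216,112) and (291,173), hub (254,143); pipe still against the stop, bystanders unmoved.

```bash
python3 -c "
from h import *
f='w3.npz';c=np.load(f)
a,b=wray(f,216,112,.139),wray(f,291,173,.139)
print(a,b,np.degrees(np.arctan2(*(b-a)[1::-1])))
im=c['img'];H,S,V=cv2.split(cv2.cvtColor(im,cv2.COLOR_RGB2HSV))
m=(S<50)&(V>150);m[:95]=0;m[190:]=0;m[:,:205]=0;m[:,300:]=0
v,u=np.where(m);P=np.array([wray(f,x,y,.139)[:2] for x,y in zip(u,v)],np.float32)
l=cv2.fitLine(P,cv2.DIST_HUBER,0,.001,.001).ravel();print(len(u),np.degrees(np.arctan2(l[1],l[0])),l[2:],90-49.1)"
```

```text
[-0.0243 -0.0287  0.139 ] [0.0227 0.029  0.139 ] 50.8351843119059
1364 44.133663 [0.0054  0.00383] 40.9
```

Angle ≈ 50° against 48.9° expected when home. I'll confirm with one more stroke, firmer and farther out on the wing.

```bash
python3 -c "
from h import *
for z,cl in((.165,.007),(.12,.007),(.12,0),(.12,-.002)): print(rel(*fc(50,cl,r=.029),z)[0])"
```

```text
[4.07 3.89 8.13]
[ 4.06  3.89 12.63]
[ 3.53  3.44 12.63]
[ 3.37  3.31 12.63]
```

```bash
python3 -m pendant '[{"dx":2,"dy":2,"dz":4,"twist":0},{"dx":4.1,"dy":3.9,"dz":8,"twist":0},{"dx":4.1,"dy":3.9,"dz":10.5,"twist":0},{"dx":4.1,"dy":3.9,"dz":12.6,"twist":0},{"dx":4.1,"dy":3.9,"dz":12.6,"twist":0},{"dx":3.8,"dy":3.65,"dz":12.6,"twist":0},{"dx":3.5,"dy":3.4,"dz":12.6,"twist":0},{"dx":3.3,"dy":3.25,"dz":12.6,"twist":0},{"dx":3.3,"dy":3.25,"dz":12.6,"twist":0}]'; python3 -c "
from h import *
print(jp())"
python3 -m pendant '[{"dx":-0.2,"dy":-0.15,"dz":0,"twist":0},{"dx":-0.3,"dy":-0.25,"dz":0,"twist":0},{"dx":-0.3,"dy":-0.25,"dz":0,"twist":0}]'; python3 -c "
from h import *
print(jp())"
```

```text
time: 15.6
eef_pos: [0.534, 0.055, 0.1219]
tcp_rot: [-0.138, 0.99, 0.0, 0.0]
contact_force: [-0.6, -0.3, 1.7]
opening: -0.002
finger_force: 0.8
(array([0.0045, 0.0336, 0.1219]), array([-0.6, -0.3,  1.7]), 15.6)
time: 15.98
eef_pos: [0.5349, 0.0547, 0.1214]
tcp_rot: [-0.138, 0.99, 0.002, -0.004]
contact_force: [-9.2, 4.1, 7.7]
opening: -0.0
finger_force: 5.3
(array([0.0052, 0.033 , 0.1214]), array([-9.2,  4.1,  7.7]), 15.97)
```

Same stop again: 10 N normal to the wing (over five times the running force) and no turn. Backing off clear.

```bash
python3 -m pendant '[{"dx":1.2,"dy":1,"dz":0,"twist":0},{"dx":1.2,"dy":1,"dz":-1,"twist":0},{"dx":1.2,"dy":1,"dz":-5,"twist":0},{"dx":0,"dy":3,"dz":-10,"twist":0},{"dx":-1,"dy":8,"dz":-14,"twist":0},{"dx":-1,"dy":13,"dz":-14,"twist":0},{"dx":-1,"dy":18,"dz":-14,"twist":0},{"dx":-1,"dy":18,"dz":-14,"twist":0},{"dx":-1,"dy":18,"dz":-14,"twist":0}]'
python3 -c "
from h import *
print(jp())
c=ctrl.read_camera('scene');cv2.imwrite('pics/end.png',cv2.resize(c['img'][150:290,170:350],(720,560),interpolation=cv2.INTER_CUBIC)[...,::-1])"
```

```text
time: 17.1
eef_pos: [0.4981, 0.2289, 0.2618]
tcp_rot: [-0.139, 0.99, -0.0, 0.001]
contact_force: [-0.4, 0.2, -0.3]
opening: -0.002
finger_force: 0.0
(array([0.0178, 0.2107, 0.2618]), array([-0.4,  0.2, -0.3]), 17.1)
```

View pics/end.png

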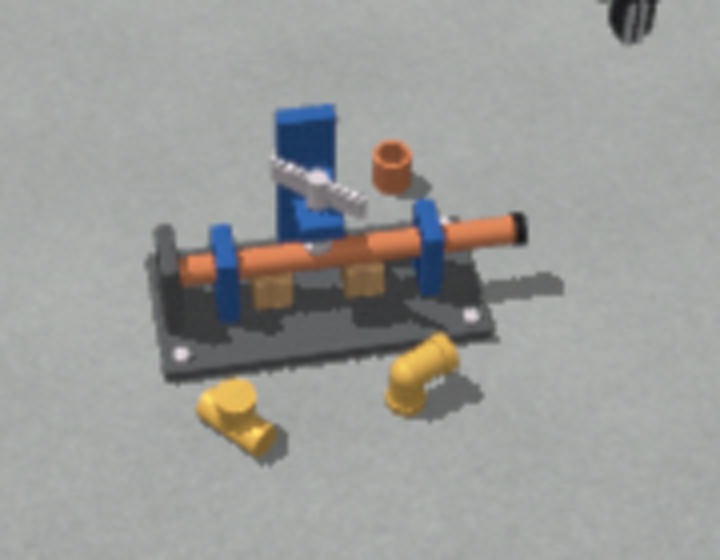

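The pipe touches the stop at (180,268), the screw's pad is on the pipe at (318,243), the bystanders are in place and the robot is clear.

```bash
python3 -c "
from plant import ctrl
print(ctrl.sign_off())"
```

```text
the job is handed in; nothing more can be done
None
```

The pipe is pushed up against the end stop, the wing screw is turned clockwise by fingertip strokes until it stopped turning, the robot is clear, and the job was handed in at about 17 s (no verdict returned).

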